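Latch the sample cup and scrub it out with the brush

ROBOT

A 6-joint arm with a two-finger parallel gripper is mounted at the origin on the work surface. World frame = base frame: x ahead of the robot, y to its left, z up, the work surface at z = 0. Lengths are in m, angles in rad, forces in N, time in s.
With the tool pointing down it reaches from about 0.35 to 0.775 m from the base axis. Payload 7.3 kg.
Tool frame: the origin (TCP) lies midway between the tips of the shut fingers; the grasp point (between the pads) lies 19 mm behind it (tcp_to_grasp is the distance from the TCP to the grasp point, in m); z points along the fingers, y is the line along which they close (so a half turn about z gives the same grasp; the last joint's range is limited). The gripper opens to 92 mm and grips with 3 to 60 N. Pads are 19 mm wide; open, the fingers measure 130 mm over their backs; the gripper's body (75 mm by 190 mm) begins 47 mm behind the grasp point.
Start: joints at [-1.341, 0.342, 1.524, -0, 1.275, -0.146], TCP at [0.193, -0.488, 0.227] pointing down, gripper open.
Joint ranges: [-2.53, 2.53], [-0.77, 2.02], [0.04, 2.7], [-1, 4.14], [0.28, 2.66], [-3.11, 3.11]. Speed limits (rad/s): [2.57, 2.57, 3.14, 3.14, 3.14, 3.14].

INTERFACE

Orientations are given as [roll, pitch, yaw] about the fixed x, y, z axes, in that order (R = Rz(yaw) Ry(pitch) Rx(roll)).
In Python, from cell import observe, read_camera, calibration, hand_in, tcp_to_grasp gives the robot as it stands.
- The arm moves only by the tool send_rows, never from a script. Its argument "targets" is a list of rows, each a list of 5 numbers: the opening, from 0 (shut) to 1 (fully open), then the shift along the world's x, y, z in m, then the turn about the world's z in rad. A call has 1 to 5 rows; each row shifts and turns the commanded pose from where the row before left it; what a row does not reach is not made up. A row lasts 1/10 s, in which the tool goes at most 50 mm and 8.59 degrees, less where a joint would pass 70% of its speed; a pose out of reach is approached as far as the arm can. A call is refused whole if a number of a shift passes 0.05 or a number of a turn 0.15, either way. A call with a gripper value outside its range is refused whole. The fingers move at their own pace and stop on an object; "grip_force" is the grip in N (left out, the last holds). Time passes only in rows, so rows that do not move let the fingers close. It gives the time, the measured TCP pose, the force, the opening and the grip force at its end, in the units of the state.
- observe(): the state, without advancing time (a new reading comes with each control period).
- read_camera(name): name is "scene" or "top" or "wrist"; returns (picture, depth): 384x512x3 uint8, red, green, blue; 384x512 float32, m along the optical axis (not along the pixel's ray), 0 where there is no reading.
- calibration(name): a dict with "intrinsics" (3x3 intrinsics, pixels), "k1" (the pictures are not rectified: a ray, as slopes to the right and down, at radius r is drawn at 1 + k1 r^2 times it, then the intrinsics apply), "world_to_cam" (4x4, takes a point from world to camera coordinates); the wrist camera has in their place "hand_eye" (4x4, takes a point from camera to tool coordinates, whose origin is the TCP and whose axes are the flange's). Camera axes: x right, y up, looking along -z (the intrinsics and any distortion apply to the point x, -y, -z); pixel columns grow to the right and rows downward; lengths in m; the calibration is good to about 2 mm. A picture is of the moment at which its call begins: read the wrist's pose just before it. calibration takes no time and is no camera call.
- hand_in(): hands the job in; it is judged then, once.
The state is a dict: "time": time; "qpos": joint angles; "qvel": joint speeds; "joint_efforts": joint torques, N m; "tool_pos": TCP position; "tool_rot": TCP orientation; "contact_force": force on the tool from outside, world axes, zero at the start; "torque": the same for the moment, N m; "opening": finger opening in m; "grip_force": force on a finger pad.
Only numpy, scipy, OpenCV 4.12 (cv2) and the standard library are available. Lean on these libraries where they do the work, as an engineer would, in place of code of your own. Each camera call takes 0.05 s, during which the arm holds its last target. There are 200 camera calls.

TASK

Turn the latch on the board fully round so that its nose points at the sample cup and lies over the cup's foot, then stand the brush bristles-down in the pot and let go of it. Take the brush again near the top end of its handle and scrub the sample cup with it, twice: feel for the cup's bottom plate and press on it gently, then draw up until the bristle tip is in the top third of the cup, not out of it. Then stand the brush bristles-down in the pot and let go; the cup must stay seated and latched, and everything else on the bench left alone.

Things in the scene. Friction and masses are not known exactly. Their poses are not given: they have to be found in the camera images.
- board: Grey fixed clamp board lying on the bench, 190 x 150 x 12 mm, spanning x -80 to 110 mm and y -75 to 75 mm of its own frame. Origin on its underside, directly below the seat of the sample cup; the latch pivot stands at x = +83 mm, y = 0. Four low aluminium stops (top 18 mm above the bench) surround the cup's foot.
- cup: Sample cup to be scrubbed: plain steel, loose, 0.4 kg, upright on the board between the stops. Rim 90 mm above its origin, outer diameter 68, inner diameter 60; its foot is a flange of diameter 110 mm, 7 mm thick. A flat bottom plate is jammed inside at a height that is not measured: its top lies 11 to 29 mm above the origin. Origin at the centre of its underside (12 mm above the bench), z up.
- latch (a joint): Angle of the latch in rad about its vertical pivot, seen from above anticlockwise positive. At 0 the nose points along the board's +y; at 1.57 (its stop) it points along the board's -x, over the cup's foot: latched. Starts between 0.1 and 0.6; stays where it is left.
- latch_grip (a point): Centre of the latch's black finger bar, 86 mm above the bench on the pivot axis. The bar is 44 mm long (along the nose direction), 12 mm thick, 24 mm tall, on a 10 mm steel spindle.
- latch_nose (a point): Tip of the latch's flat steel nose, 41 mm from the pivot axis and 24.5 mm above the bench; 12 mm wide, 6 mm thick.
- pot: Plain steel pot fixed to the bench by a square 90 mm foot plate 6 mm thick; outer diameter 62 mm, inner diameter 54, inner floor 7 mm and rim 85 mm above its origin. Origin at the centre of its underside, z up. The brush stands in it leaning on the rim.
- rest: White fixed rest, base 60 x 150 x 6 mm, with two forked supports at y = -55 and +55 mm, 40 mm high, 12 mm thick along y, 34 mm wide, in which the brush lies at the start along the rest's y. Origin under its centre.
- brush: Long loose brush, 200 mm, 70 g: white bristle head, giving 1 mm per 3 N endwise, of diameter 28 mm (solid 26) over the first 36 mm, a steel cone to 52 mm, then a round grey handle of diameter 14. Origin at the bristle tip, z along the axis to the handle end. It starts level on the rest, axis 39 mm above the bench, handle end towards the rest's +y, its 120 mm point over the rest's centre.
- brush_tip (a point): Centre of the bristle tip (the brush's origin).
- brush_end (a point): Centre of the handle's free end, 200 mm from the tip.
- jar: Bystander: low jar, diameter 60, height 65 mm. Origin under its centre.
- beaker: Bystander: clear glass beaker, diameter 68, height 85 mm. Origin under its centre.
- bottle: Bystander: amber bottle, diameter 60, height 150 mm. Origin under its centre.
- driver: Bystander: screwdriver lying on the bench, about 200 mm long. Origin under it.
- block: Bystander: aluminium block 90 x 60 x 40 mm. Origin under its centre.
- can: Bystander: can, diameter 66, height 90 mm. Origin under its centre.
- mug: Bystander: white mug, diameter 76, height 85 mm. Origin under its centre.
Things that resemble listed ones, but are neither listed nor needed, are in the scene too. Of the things that look like the brush, the largest one is meant.

How it is judged:
On the way, in this order (a step that is already met when the one before it is completed fails the run):
1. the latch is turned round over the cup's foot (value of joint latch above 1.3 rad), for 0.2 s.
2. the brush stands bristles-down in the pot, let go (horizontal distance between brush_tip and pot below 0.034 m and z of brush_tip in the frame of pot below 0.03 m and angle between brush's own z axis and vertical below 0.8 rad and contact force between the fingers and brush below 0.05 N and linear speed of brush below 0.05 m/s), for 0.3 s.
3. held near the top end of its handle (fingers beyond 130 mm from the tip), the brush presses on the cup's bottom plate (horizontal distance between brush_tip and cup below 0.03 m and z of the grasp point in the frame of brush above 0.13 m and z of brush_tip in the frame of cup below 0.033 m and contact force between brush and cup above 1.5 N), for 0.1 s.
4. the bristle tip is drawn up into the top third of the cup, still below the rim (horizontal distance between brush_tip and cup below 0.03 m and z of the grasp point in the frame of brush above 0.13 m and z of brush_tip in the frame of cup between 0.06 and 0.09 m), for 0.1 s.
5. held near the top end of its handle (fingers beyond 130 mm from the tip), the brush presses on the cup's bottom plate again (all of step 3), for 0.1 s.
6. the bristle tip is drawn up into the top third of the cup, still below the rim, again (all of step 4), for 0.1 s.
At the end, for the whole second after the job is handed in: The latch stands beyond 1.3 rad (its stop is 1.57), the cup is seated upright on the board within 12 mm of its place, and the brush stands at rest in the pot, bristle tip down inside it less than 30 mm above the pot's underside, leaning less than 0.8 rad, let go (value of joint latch above 1.3 rad and horizontal distance between cup and board below 0.012 m and z of cup in the frame of board below 0.017 m and angle between cup's own z axis and vertical below 0.1 rad and horizontal distance between brush_tip and pot below 0.034 m and z of brush_tip in the frame of pot below 0.03 m and angle between brush's own z axis and vertical below 0.8 rad and linear speed of brush below 0.05 m/s); the robot touches nothing.
It fails at once if the brush is pressed on the cup with more than 25 N (contact force between brush and cup above 25 N).
It fails at once if the cup is lifted off the board or tipped (z of cup in the frame of board above 0.022 m or angle between cup's own z axis and vertical above 0.2 rad).
It fails at once if a bystander is moved by more than 30 mm (distance of any of jar, beaker, bottle, driver, block, can, mug from where it was at the start of the episode above 0.03 m).
It also fails if it takes over 72 s, if anything falls off the work surface, if the arm or the gripper's body presses on something with over 40 N, if the wrist force passes 120 N, or if a joint passes its speed limit or range.

## Working session

There is one attempt and no reset: what is moved stays moved. The work goes in short steps, Python scripts to look and compute and a tool call to move; the robot and the scene stay as the last step left them, time stands still between calls to the robot, and variables do not carry over. Pictures are saved under pics/ and viewed, at most 13 in all, crops included, and the job is handed in when it is done.

Besides the shell and the picture viewer there is one more tool, called after ">>>" as name([rows], argument=value, ...), one row to a line, values as JSON. send_rows: Moves the arm, as the interface text tells. Its arguments: {"type":"object","properties":{"targets":{"type":"array","items":{"type":"array","items":{"type":"number"}}},"grip_force":{"type":"number"}},"required":["targets"]}

```bash
mkdir -p pics
cat > h.py <<'E'
import numpy as np, cv2
from cell import *
def snap(n,fn=None):
    s=observe(); im,d=read_camera(n)
    if fn: cv2.imwrite('pics/'+fn,cv2.cvtColor(im,cv2.COLOR_RGB2BGR)); np.savez('pics/'+fn+'.npz',im=im,d=d,p=s['tool_pos'],r=s['tool_rot'])
    return s,im,d
def cam2world(n,s_p=None,s_r=None):
    c=calibration(n)
    if n!='wrist': return np.linalg.inv(c['world_to_cam'])
    from scipy.spatial.transform import Rotation as R
    T=np.eye(4);T[:3,:3]=R.from_euler('xyz',s_r).as_matrix();T[:3,3]=s_p
    return T@c['hand_eye']
def ray(n,uv):
    c=calibration(n);K=np.array(c['intrinsics'])
    return cv2.undistortPoints(np.array(uv,float).reshape(-1,1,2),K,np.array([c['k1'],0,0,0.]))[:,0]
def w(n,uv,d=None,z=None,p=None,r=None):
    x=ray(n,uv);T=cam2world(n,p,r);out=[]
    for i,(a,b) in enumerate(x):
        v=T[:3,:3]@np.array([a,-b,-1]);o=T[:3,3]
        t=(z-o[2])/v[2] if z is not None else d[int(round(uv[i][1])),int(round(uv[i][0]))]
        out.append(o+t*v)
    return np.array(out)
E
python3 - <<'E'
from h import *
s,im,d=snap('top','top.png');snap('scene','scene.png')
print(s,tcp_to_grasp, calibration('top'))
a=cv2.imread('pics/top.png');cv2.imwrite('pics/top_b.png',cv2.resize(a,(800,600),interpolation=cv2.INTER_CUBIC))
E
```

```text
{'time': 0.0, 'qpos': array([-1.34099602e+00,  3.42735404e-01,  1.52499724e+00, -5.25648983e-06,
        1.27539307e+00, -1.46000637e-01]), 'qvel': array([-0.00108732,  0.00176068, -0.00033589,  0.00073437, -0.0027735 ,
       -0.00101549]), 'joint_efforts': array([-1.98570298e-03, -4.31247675e+01, -2.44218439e+01,  7.17400247e-02,
        5.59888990e-02, -8.35908418e-05]), 'tool_pos': array([ 0.19261184, -0.48796441,  0.22604528]), 'tool_rot': array([-3.14007517e+00, -2.18060507e-04,  3.75802312e-01]), 'contact_force': array([-0.09051186, -0.82622424,  0.13536574]), 'torque': array([ 0.02112611, -0.0133163 ,  0.00201811]), 'grip_force': 0.0, 'opening': 0.09174633311454537} 0.0188 {'intrinsics': array([[444.58732464,   0.        , 249.24745964],
       [  0.        , 444.58732464, 194.10979521],
       [  0.        ,   0.        ,   1.        ]]), 'k1': -0.13719946703548014, 'world_to_cam': array([[-4.39661114e-03, -9.99984674e-01, -3.36478318e-03,
         1.59103885e-03],
       [ 9.96167286e-01, -4.67372390e-03,  8.73435419e-02,
        -4.98505300e-01],
       [-8.73579294e-02, -2.96787134e-03,  9.96172567e-01,
        -1.75382906e+00],
       [ 0.00000000e+00,  0.00000000e+00,  0.00000000e+00,
         1.00000000e+00]])}
```

View pics/top_b.png

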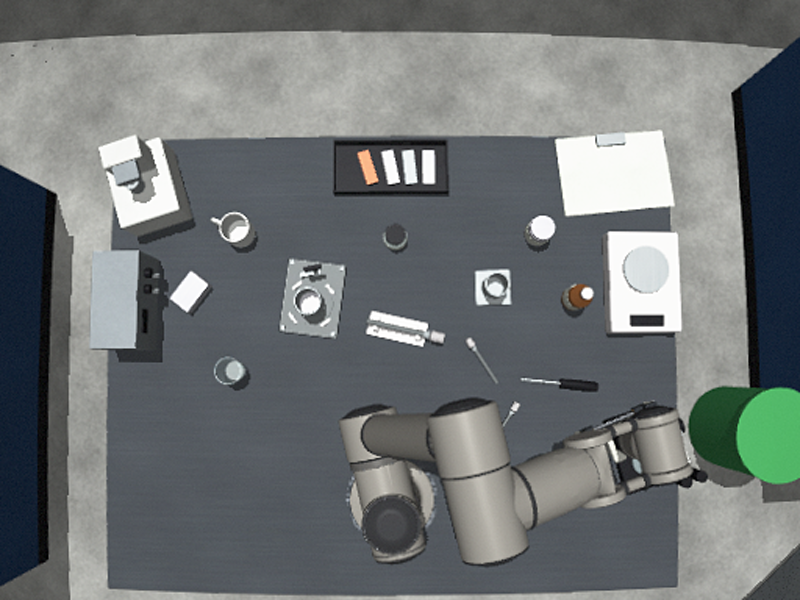

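View pics/scene.png

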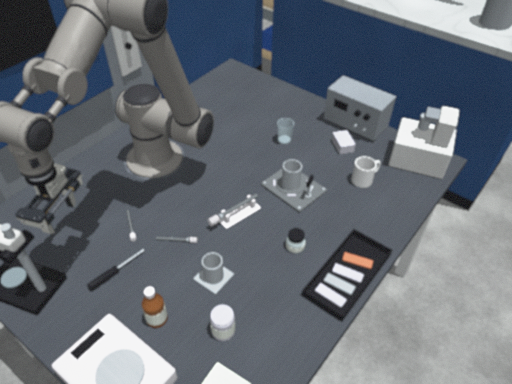

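The top view (800-wide) shows the board at (313,298) with the latch at (315,270), the rest and brush at (400,328) with the head to the right (440,338), and the pot at (493,287). I'll enlarge a crop.

Run:
```python
import cv2
a=cv2.imread('pics/top.png')[160:230,170:335]
cv2.imwrite('pics/c1.png',cv2.resize(a,None,fx=4.8,fy=4.8,interpolation=cv2.INTER_CUBIC))
```

```text
(no output)
```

View pics/c1.png

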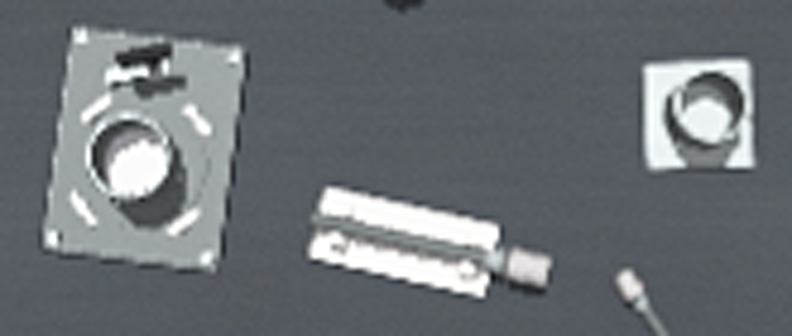

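The crop shows the board corners at (73,28), (243,45), (213,270) and (44,247). The latch bar is at (142,55), the rest corners are at (325,186), (500,225), (487,296) and (308,260), the brush head is at (527,267), and the pot plate spans (644,60)-(755,168).

Run:
```python
from h import *
np.set_printoptions(precision=4,suppress=True)
f=lambda L:[((x+.5)/4.8-.5+170,(y+.5)/4.8-.5+160) for x,y in L]
b=w('top',f([(73,28),(243,45),(213,270),(44,247)]),z=.012);c=b.mean(0)
ex=(b[0]+b[1]-b[2]-b[3]);th=np.arctan2(ex[1],ex[0]);print(b,'board yaw',th)
e=np.array([np.cos(th),np.sin(th),0]);o=c-e*.015
print('cup',o,'pivot',o+e*.083)
p=w('top',f([(644,62),(751,58),(755,168),(648,169)]),z=.006);print('pot',p.mean(0),p)
print('pot rim',w('top',f([(705,108)]),z=.085))
print('cup rim',w('top',f([(129,157)]),z=.102))
r=w('top',f([(325,186),(500,225),(487,296),(308,260)]),z=.006);print('rest',r.mean(0),r)
print('latchbar',w('top',f([(117,58),(142,55),(170,47)]),z=.098))
print('head,tip,end',w('top',f([(527,267),(551,272),(315,219)]),z=.039))
for n in ['driver']: pass
print(w('top',[(366,183),(370,190)],z=.15))
```

```text
[[0.6173 0.2601 0.012 ]
 [0.6019 0.1162 0.012 ]
 [0.4126 0.141  0.012 ]
 [0.4323 0.2829 0.012 ]] board yaw -0.12654623956719238
cup [0.5011 0.2019 0.012 ] pivot [0.5835 0.1915 0.012 ]
pot [ 0.5423 -0.2685  0.006 ] [[ 0.5867 -0.2221  0.006 ]
 [ 0.5899 -0.3132  0.006 ]
 [ 0.4964 -0.3146  0.006 ]
 [ 0.496  -0.224   0.006 ]]
pot rim [[ 0.5384 -0.2613  0.085 ]]
cup rim [[0.4993 0.2008 0.102 ]]
rest [ 0.4359 -0.0193  0.006 ] [[ 0.483   0.0475  0.006 ]
 [ 0.4495 -0.099   0.006 ]
 [ 0.3901 -0.0876  0.006 ]
 [ 0.4209  0.0619  0.006 ]]
latchbar [[0.5795 0.2115 0.098 ]
 [0.5818 0.1914 0.098 ]
 [0.5881 0.1689 0.098 ]]
head,tip,end [[ 0.4129 -0.1192  0.039 ]
 [ 0.4087 -0.1389  0.039 ]
 [ 0.4532  0.0548  0.039 ]]
[[ 0.527  -0.4386  0.15  ]
 [ 0.5006 -0.4531  0.15  ]]
```

>>> send_rows([
  [0.35, 0.028, 0.048, 0, 0.1],
  [0.35, 0.028, 0.048, 0, 0.1],
  [0.35, 0.028, 0.048, 0, 0.1],
  [0.35, 0.028, 0.048, 0, 0.1],
  [0.35, 0.028, 0.048, 0, 0.1],
], grip_force=20)

```text
time: 0.6
tool_pos: [0.3191, -0.2705, 0.2266]
tool_rot: [-3.141, -0.0, 0.879]
contact_force: [1.4, -0.7, -0.4]
opening: 0.0562
grip_force: 0.0
```

>>> send_rows([
  [0.35, 0.028, 0.048, 0, 0.1],
  [0.35, 0.028, 0.048, 0, 0.1],
  [0.35, 0.028, 0.048, 0, 0.1],
  [0.35, 0.028, 0.048, 0, 0.1],
  [0.35, 0.028, 0.048, 0, 0.1],
])

```text
time: 1.1
tool_pos: [0.4451, -0.0544, 0.2267]
tool_rot: [3.142, 0.0, 1.38]
contact_force: [-0.0, -1.7, 0.5]
opening: 0.0324
grip_force: 0.0
```

>>> send_rows([
  [0.35, 0.028, 0.048, 0, 0.1],
  [0.35, 0.028, 0.048, 0, 0.1],
  [0.35, 0.02, 0.048, 0, 0.1],
  [0.35, 0, 0.03, 0, 0.1],
  [0.35, 0, 0, 0, 0],
])

```text
time: 1.6
tool_pos: [0.5139, 0.1096, 0.226]
tool_rot: [-3.14, -0.001, 1.783]
contact_force: [0.3, -0.0, -0.5]
opening: 0.0324
grip_force: 0.0
```

Run:
```python
from h import *
s,im,d=snap('wrist','w1.png');print(s['tool_pos'],s['tool_rot'],s['time'],s['opening'],calibration('wrist'))
```

```text
[0.51391891 0.10959165 0.22595165] [-3.14044417e+00 -1.20694452e-03  1.78260053e+00] 1.6 0.032447699942895446 {'intrinsics': array([[268.24214475,   0.        , 253.52312662],
       [  0.        , 268.24214475, 194.39129396],
       [  0.        ,   0.        ,   1.        ]]), 'k1': -0.03398300148725539, 'hand_eye': array([[-1.06961826e-03,  9.64001726e-01,  2.65893828e-01,
         7.13509766e-02],
       [ 9.99999150e-01,  8.33024166e-04,  1.00258293e-03,
        -4.79949948e-04],
       [ 7.44995689e-04,  2.65894674e-01, -9.64001798e-01,
        -1.57376918e-01],
       [ 0.00000000e+00,  0.00000000e+00,  0.00000000e+00,
         1.00000000e+00]])}
```

View pics/w1.png

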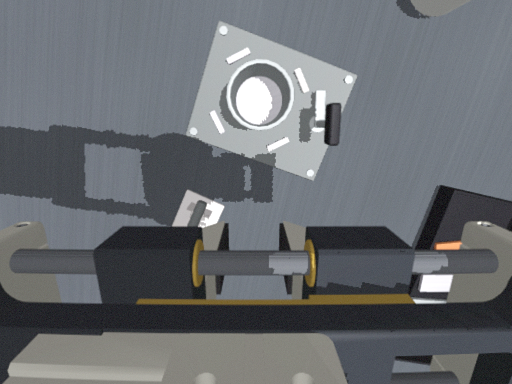

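The wrist view shows the cup rim centred at (261,95). The bar centre is at (333,124), running (336,104)-(331,145), with the nose at (319,107).

Run:
```python
from h import *
z=np.load('pics/w1.png.npz');f=lambda uv,h:w('wrist',uv,z=h,p=z['p'],r=z['r'])
b=f([(336,104),(333.5,124),(331,145)],.098);print(b);v=b[0]-b[2];print(np.arctan2(v[1],v[0]))
print('cup',f([(261,95)],.102))
print('nose',f([(321,92),(319,122)],.027))
c=f([(219,23),(355,77),(311,178),(188,130)],.012);print(c)
print(w('wrist',[(334,124),(261,127),(261,64)],d=z['d'],p=z['p'],r=z['r']))
```

```text
[[0.57654449 0.21307281 0.098     ]
 [0.57959124 0.19350529 0.098     ]
 [0.58306518 0.17226325 0.098     ]]
1.7292403978997046
cup [[0.50017478 0.20494696 0.102     ]]
nose [[0.57339138 0.23131807 0.027     ]
 [0.58069283 0.19548537 0.027     ]]
[[0.43152586 0.28536591 0.012     ]
 [0.61478118 0.26088132 0.012     ]
 [0.59374188 0.11978767 0.012     ]
 [0.41374301 0.14899028 0.012     ]]
[[0.58019832 0.19363442 0.09765136]
 [0.50684887 0.1747312  0.10215703]
 [0.49394114 0.2338017  0.09668658]]
```

>>> send_rows([
  [0.35, 0.033, 0.042, 0, -0.03],
  [0.35, 0.0335, 0.0414, 0, 0],
  [0.35, 0, 0, -0.05, 0],
  [0.35, 0, 0, -0.05, 0],
  [0.35, 0, 0, -0.03, 0],
])

```text
time: 2.15
tool_pos: [0.5748, 0.1825, 0.0928]
tool_rot: [-3.136, 0.001, 1.743]
contact_force: [-1.0, -0.5, 0.7]
opening: 0.0319
grip_force: 0.1
```

>>> send_rows([
  [0.35, 0, 0, -0.026, 0],
  [0.35, 0, 0, 0, 0],
  [0.1, 0, 0, 0, 0],
  [0, 0, 0, 0, 0],
  [0, 0, 0, 0, 0],
], grip_force=20)

```text
time: 2.65
tool_pos: [0.5827, 0.1843, 0.0732]
tool_rot: [3.127, 0.001, 1.744]
contact_force: [27.1, 2.7, -20.2]
opening: 0.0127
grip_force: 13.1
```

>>> send_rows([
  [0, 0.003, 0, 0, 0],
  [0, 0, 0, 0, 0],
])

```text
time: 2.85
tool_pos: [0.5835, 0.1845, 0.073]
tool_rot: [3.132, -0.0, 1.745]
contact_force: [9.6, 1.6, -7.5]
opening: 0.0121
grip_force: 19.9
```

>>> send_rows([
  [0.35, 0, 0, 0, 0],
  [0.35, 0, 0.004, 0, 0],
  [0.35, 0.001, 0.004, 0, 0],
  [0.2, 0, 0, 0, 0],
  [0.2, 0, 0, 0, 0],
])

```text
time: 3.35
tool_pos: [0.5805, 0.1924, 0.071]
tool_rot: [3.141, 0.0, 1.746]
contact_force: [0.3, 0.3, -0.3]
opening: 0.0212
grip_force: 0.0
```

>>> send_rows([
  [0.1, 0.0015, 0, 0, 0],
  [0, 0, 0, 0, 0],
  [0, 0, 0, 0, 0],
  [0, 0, 0, 0, 0],
])

```text
time: 3.75
tool_pos: [0.5824, 0.1922, 0.0708]
tool_rot: [3.141, -0.0, 1.746]
contact_force: [1.1, 0.2, 0.0]
opening: 0.0119
grip_force: 19.9
```

Centred. Now turn it.

>>> send_rows([
  [0, 0, 0, 0, 0.1],
  [0, 0, 0, 0, 0.14],
  [0, 0, 0, 0, 0.14],
  [0, 0, 0, 0, 0.14],
  [0, 0, 0, 0, 0.14],
])

```text
time: 4.25
tool_pos: [0.5834, 0.1928, 0.0708]
tool_rot: [3.139, 0.001, 2.411]
contact_force: [5.2, 4.0, -2.9]
opening: 0.0115
grip_force: 19.9
```

>>> send_rows([
  [0, 0, 0, 0, 0.14],
  [0, 0, 0, 0, 0.14],
  [0, 0, 0, 0, 0.14],
  [0, 0, 0, 0, 0.14],
  [0, 0, 0, 0, 0.05],
])

```text
time: 4.75
tool_pos: [0.5838, 0.1938, 0.0708]
tool_rot: [3.138, 0.004, 3.02]
contact_force: [6.9, 6.7, -3.9]
opening: 0.0119
grip_force: 20.0
```

>>> send_rows([
  [0, 0, 0, 0, 0.02],
  [0, 0, 0, 0, 0],
])

```text
time: 4.95
tool_pos: [0.5838, 0.1938, 0.0708]
tool_rot: [3.138, 0.004, 3.035]
contact_force: [6.5, 8.4, -4.7]
opening: 0.0122
grip_force: 20.1
```

```bash
python3 -c "
from cell import *
s=observe();print(s['torque'],s['qpos'],s['tool_rot'])"
```

```text
[ 1.17123099 -1.14077569 -0.32159147] [ 0.19485422  0.65356271  1.45994257  0.00252789  1.02336694 -1.27114935] [3.13813145 0.00386975 3.03548254]
```

>>> send_rows([
  [0.35, 0, 0, 0, 0],
  [0.35, 0, 0, 0, 0],
  [0.35, 0, 0, 0.04, 0],
  [0.35, 0, 0, 0.045, -0.1],
  [0.35, 0, 0, 0.045, -0.14],
])

```text
time: 5.45
tool_pos: [0.5814, 0.1918, 0.2018]
tool_rot: [-3.14, -0.002, 2.791]
contact_force: [1.0, 0.2, 0.9]
opening: 0.0321
grip_force: 0.0
```

>>> send_rows([
  [0.5, -0.01, -0.02, 0.02, -0.14],
  [0.5, -0.02, -0.036, 0, -0.14],
  [0.5, -0.02, -0.036, 0, -0.14],
  [0.5, -0.02, -0.036, 0, -0.14],
  [0.5, -0.02, -0.036, 0, -0.14],
])

```text
time: 5.95
tool_pos: [0.4906, 0.0269, 0.2207]
tool_rot: [-3.141, 0.0, 2.09]
contact_force: [-0.4, -0.8, -0.2]
opening: 0.0459
grip_force: 0.0
```

>>> send_rows([
  [0.5, -0.02, -0.036, 0, -0.14],
  [0.5, -0.02, -0.036, 0, -0.14],
  [0.5, -0.02, -0.036, 0, -0.14],
  [0.5, -0.01, -0.016, 0, -0.14],
  [0.5, 0, 0, 0, -0.06],
])

```text
time: 6.45
tool_pos: [0.4204, -0.0978, 0.2208]
tool_rot: [-3.141, 0.001, 1.468]
contact_force: [0.6, -0.0, 0.0]
opening: 0.0459
grip_force: 0.0
```

Run:
```python
from h import *
s,im,d=snap('wrist','w2.png');print(s['tool_pos'],s['tool_rot'],s['time'],s['opening'])
```

```text
[ 0.42044447 -0.09775716  0.22084781] [-3.14081197e+00  6.43014826e-04  1.46757249e+00] 6.45 0.04590654200863848
```

View pics/w2.png

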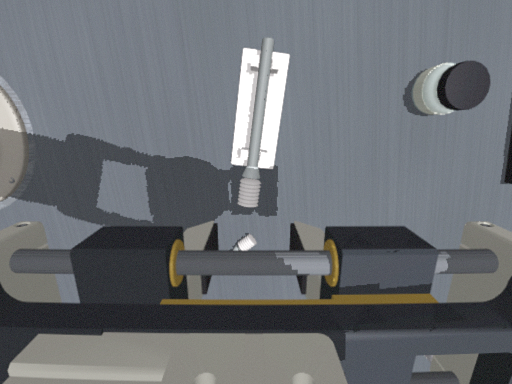

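The wrist view shows the brush on the rest, with its handle end at (267,40) and its tip at (248,205). The forks are at (264,69) and (253,151).

Run:
```python
from h import *
z=np.load('pics/w2.png.npz');f=lambda uv,h:w('wrist',uv,z=h,p=z['p'],r=z['r'])
b=f([(267,40),(248.5,205),(259,110)],.039);v=b[0]-b[1];L=np.linalg.norm(v);print(b,L,np.arctan2(v[1],v[0]))
print('forks',f([(264,69),(253.5,151)],.04))
print('g156 from end',b[0]-v/L*.044)
s=observe();print(s['tool_pos'],s['tool_rot'])
```

```text
[[ 0.45158976  0.0604153   0.039     ]
 [ 0.40905605 -0.13394141  0.039     ]
 [ 0.43483576 -0.01536049  0.039     ]] 0.19895639992171943 1.3553493596775128
forks [[ 0.44517948  0.02978506  0.04      ]
 [ 0.42308012 -0.0637156   0.04      ]]
g156 from end [0.44218326 0.01743254 0.039     ]
[ 0.42105051 -0.09694362  0.22088571] [-3.14123191e+00  2.17594380e-04  1.46715167e+00]
```

>>> send_rows([
  [0.5, 0.007, 0.038, 0, -0.06],
  [0.5, 0.007, 0.038, 0, -0.052],
  [0.5, 0.007, 0.038, 0, 0],
  [0.5, 0, 0, -0.045, 0],
  [0.5, 0, 0, -0.045, 0],
])

```text
time: 7.0
tool_pos: [0.4439, 0.0196, 0.1307]
tool_rot: [3.138, -0.0, 1.369]
contact_force: [1.0, -1.5, -0.5]
opening: 0.0461
grip_force: 0.0
```

>>> send_rows([
  [0.5, 0, 0, -0.045, 0],
  [0.5, 0, 0, -0.035, 0],
  [0.5, 0, 0, 0, 0],
])

```text
time: 7.3
tool_pos: [0.4397, 0.0189, 0.0473]
tool_rot: [-3.132, 0.001, 1.366]
contact_force: [-0.5, 0.2, -0.1]
opening: 0.046
grip_force: 0.0
```

>>> send_rows([
  [0.5, 0.002, -0.002, -0.027, -0.01],
  [0.5, 0, 0, 0, 0],
])

```text
time: 7.5
tool_pos: [0.4446, 0.0163, 0.0234]
tool_rot: [-3.139, 0.0, 1.355]
contact_force: [-0.1, 0.1, 0.2]
opening: 0.0462
grip_force: 0.0
```

>>> send_rows([
  [0.5, 0, 0, -0.003, 0],
  [0.3, 0, 0, 0, 0],
  [0.1, 0, 0, 0, 0],
  [0, 0, 0, 0, 0],
  [0, 0, 0, 0, 0],
], grip_force=10)

```text
time: 8.0
tool_pos: [0.4454, 0.0162, 0.0213]
tool_rot: [3.141, -0.0, 1.354]
contact_force: [-1.0, 0.1, -0.6]
opening: 0.0188
grip_force: 0.1
```

>>> send_rows([
  [0, 0, 0, 0, 0],
], grip_force=40)

```text
time: 8.1
tool_pos: [0.4444, 0.0164, 0.021]
tool_rot: [-3.14, 0.0, 1.354]
contact_force: [-3.1, 1.2, 5.8]
opening: 0.0131
grip_force: 40.0
```

>>> send_rows([
  [0, 0, 0, 0.005, 0],
  [0, 0, 0, 0.015, 0],
  [0, 0, 0, 0.03, 0],
  [0, 0, 0, 0.04, 0],
  [0, 0, 0, 0.04, 0],
])

```text
time: 8.6
tool_pos: [0.4448, 0.0163, 0.1522]
tool_rot: [-3.141, 0.0, 1.354]
contact_force: [0.5, 0.2, -0.2]
opening: 0.013
grip_force: 40.0
```

>>> send_rows([
  [0, 0, 0, 0.04, 0],
  [0, 0, 0, 0.04, 0],
  [0, 0, 0, 0.04, 0],
  [0, 0, 0, 0, 0],
])

```text
time: 9.0
tool_pos: [0.4476, 0.016, 0.2762]
tool_rot: [3.13, -0.001, 1.354]
contact_force: [0.8, 0.3, -0.5]
opening: 0.0128
grip_force: 40.0
```

Run:
```python
from h import *
s,im,d=snap('wrist','w3.png');print(s['tool_pos'],s['tool_rot'],s['time'],s['opening'])
s,i2,d2=snap('scene','s3.png')
a=cv2.cvtColor(np.hstack([cv2.resize(im,(400,300)),cv2.resize(i2[100:292,100:356],(400,300),interpolation=2)]),cv2.COLOR_RGB2BGR);cv2.imwrite('pics/m3.png',a)
```

```text
[0.44755668 0.01596011 0.27624978] [ 3.13037364e+00 -9.32485745e-04  1.35394956e+00] 9.0 0.012842415206293067
```

View pics/m3.png

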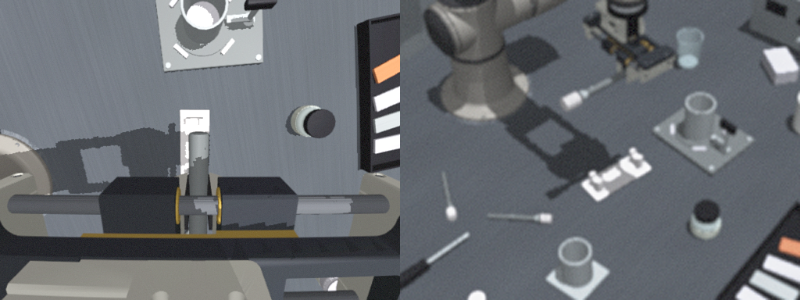

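>>> send_rows([
  [0, 0, 0, 0, 0],
  [0, 0, 0, 0, 0],
  [0, 0, 0, 0, 0],
  [0, 0, 0, 0, 0],
  [0, 0, 0, 0, 0],
], grip_force=3)

```text
time: 9.6
tool_pos: [0.445, 0.0162, 0.2704]
tool_rot: [-3.141, 0.0, 1.354]
contact_force: [-0.3, -0.0, -1.1]
opening: 0.0139
grip_force: 3.0
```

Run:
```python
from h import *
s,im,d=snap('wrist','w4.png');print(s['tool_pos'],s['tool_rot'],s['time'],s['opening'],s['grip_force'])
s,i2,d2=snap('scene','s4.png')
a=cv2.cvtColor(np.hstack([cv2.resize(im,(400,300)),cv2.resize(i2[0:192,200:456],(400,300),interpolation=2)]),cv2.COLOR_RGB2BGR);cv2.imwrite('pics/m4.png',a)
```

```text
[0.44503125 0.01623403 0.27039929] [-3.14097824e+00  1.26164616e-04  1.35382557e+00] 9.6 0.013922081844369456 2.9999810457229614
```

View pics/m4.png

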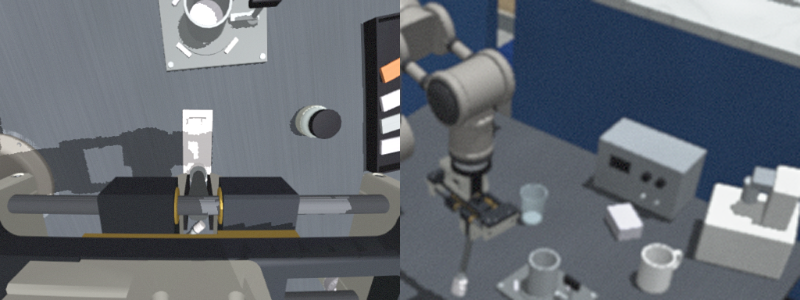

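It swung down and now hangs close to vertical, with the head at (459,287) in the right half. I'll measure the tip and the lean by depth.

Run:
```python
from h import *
np.set_printoptions(precision=3,suppress=True)
z=np.load('pics/s4.png.npz')
d=z['d'];vv,uu=np.mgrid[160:192,225:255];uv=np.c_[uu.ravel(),vv.ravel()]
P=w('scene',uv.astype(float),d=d)
m=(abs(P[:,0]-.43)<.12)&(abs(P[:,1]+.0)<.15)&(P[:,2]>.08)&(P[:,2]<.25)
Q=P[m]
for lo in np.arange(.08,.25,.015):
    k=(Q[:,2]>=lo)&(Q[:,2]<lo+.015)
    if k.sum(): print(lo,k.sum(),Q[k].mean(0),Q[k].min(0))
z=np.load('pics/w4.png.npz')
vv,uu=np.mgrid[190:300,225:285];uv=np.c_[uu.ravel(),vv.ravel()]
P=w('wrist',uv.astype(float),d=z['d'],p=z['p'],r=z['r'])
m=(abs(P[:,0]-.445)<.02)&(P[:,2]>.28)
Q=P[m]
for lo in np.arange(.28,.35,.01):
    k=(Q[:,2]>=lo)&(Q[:,2]<lo+.01)
    if k.sum(): print('w',lo,k.sum(),Q[k].mean(0))
```

```text
0.125 1 [ 0.446 -0.016  0.136] [ 0.446 -0.016  0.136]
0.14 31 [ 0.44  -0.026  0.148] [ 0.424 -0.034  0.142]
0.155 37 [ 0.44  -0.022  0.162] [ 0.425 -0.034  0.155]
0.16999999999999998 35 [ 0.44  -0.018  0.177] [ 0.425 -0.028  0.17 ]
0.185 25 [ 0.44  -0.012  0.192] [ 0.432 -0.02   0.185]
0.2 15 [ 0.442 -0.008  0.208] [ 0.435 -0.016  0.202]
0.21500000000000002 19 [ 0.442 -0.004  0.222] [ 0.435 -0.009  0.216]
0.22999999999999998 16 [ 0.444 -0.     0.237] [ 0.438 -0.006  0.23 ]
w 0.28 256 [0.446 0.025 0.285]
w 0.29000000000000004 288 [0.447 0.026 0.295]
w 0.30000000000000004 276 [0.446 0.026 0.305]
w 0.31000000000000005 321 [0.445 0.018 0.316]
w 0.32000000000000006 154 [0.446 0.023 0.324]
w 0.33000000000000007 257 [0.446 0.024 0.333]
w 0.3400000000000001 369 [0.451 0.044 0.347]
```

>>> send_rows([
  [0, 0.005, -0.012, 0, 0],
  [0, 0.0135, -0.032, 0, 0],
  [0, 0.0135, -0.032, 0, 0],
  [0, 0.0135, -0.032, 0, 0],
  [0, 0.0135, -0.032, 0, 0],
], grip_force=12)

```text
time: 10.2
tool_pos: [0.5046, -0.1261, 0.2707]
tool_rot: [3.141, 0.0, 1.354]
contact_force: [0.8, 1.2, -1.0]
opening: 0.0137
grip_force: 12.0
```

>>> send_rows([
  [0, 0.0135, -0.032, 0, 0],
  [0, 0.0135, -0.032, 0, 0],
  [0, 0.0135, -0.032, 0, 0],
  [0, 0.004, -0.011, 0, 0],
  [0, 0, 0, 0, 0],
])

```text
time: 10.7
tool_pos: [0.5485, -0.2328, 0.2698]
tool_rot: [-3.141, -0.0, 1.351]
contact_force: [-0.1, 0.4, -0.7]
opening: 0.0136
grip_force: 12.0
```

Run:
```python
from h import *
np.set_printoptions(precision=3,suppress=True)
s,im,d=snap('wrist','w5.png');print(s['tool_pos'],s['tool_rot'],s['time'],s['opening'],s['grip_force'])
s,i2,d2=snap('scene','s5.png')
i2=i2[150:300,120:270]
cv2.imwrite('pics/m5.png',cv2.cvtColor(np.hstack([cv2.resize(im,(400,300)),cv2.resize(i2,(300,300),interpolation=2)]),cv2.COLOR_RGB2BGR))
vv,uu=np.mgrid[120:320,100:330];uv=np.c_[uu.ravel(),vv.ravel()]
P=w('scene',uv.astype(float),d=d2)
m=(abs(P[:,0]-.545)<.06)&(abs(P[:,1]+.25)<.08)&(P[:,2]>.04)&(P[:,2]<.25)
Q=P[m]
for lo in np.arange(.04,.25,.015):
    k=(Q[:,2]>=lo)&(Q[:,2]<lo+.015)
    if k.sum(): print(lo,k.sum(),Q[k].mean(0),Q[k].min(0),Q[k].max(0))
```

```text
[ 0.548 -0.233  0.27 ] [-3.141 -0.     1.351] 10.7 0.013645840769211158 11.99983924627304
0.04 111 [ 0.543 -0.268  0.048] [ 0.511 -0.296  0.04 ] [ 0.572 -0.236  0.055]
0.055 113 [ 0.542 -0.265  0.063] [ 0.51  -0.295  0.055] [ 0.573 -0.234  0.07 ]
0.07 135 [ 0.543 -0.264  0.078] [ 0.511 -0.295  0.07 ] [ 0.572 -0.234  0.085]
0.08499999999999999 39 [ 0.539 -0.267  0.087] [ 0.51  -0.293  0.085] [ 0.57  -0.234  0.09 ]
0.13 17 [ 0.545 -0.273  0.142] [ 0.535 -0.281  0.134] [ 0.552 -0.262  0.145]
0.145 33 [ 0.543 -0.272  0.153] [ 0.529 -0.28   0.146] [ 0.554 -0.259  0.16 ]
0.16 46 [ 0.545 -0.268  0.167] [ 0.53  -0.279  0.16 ] [ 0.554 -0.251  0.174]
0.17500000000000002 40 [ 0.544 -0.263  0.183] [ 0.53  -0.273  0.177] [ 0.553 -0.251  0.189]
0.19 22 [ 0.544 -0.257  0.198] [ 0.537 -0.263  0.19 ] [ 0.548 -0.246  0.205]
0.205 19 [ 0.546 -0.253  0.213] [ 0.537 -0.259  0.205] [ 0.551 -0.248  0.22 ]
0.22 21 [ 0.547 -0.249  0.227] [ 0.54  -0.256  0.22 ] [ 0.551 -0.241  0.234]
0.23500000000000001 20 [ 0.547 -0.246  0.242] [ 0.539 -0.252  0.235] [ 0.552 -0.239  0.25 ]
```

View pics/m5.png

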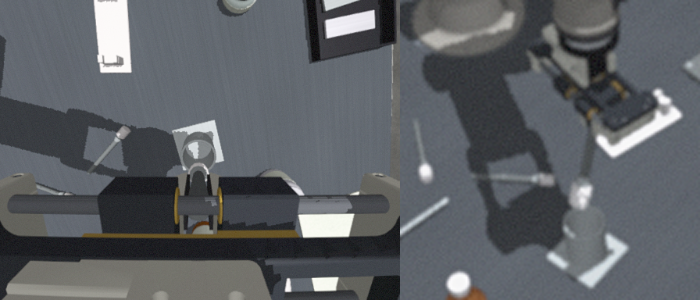

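The pot is centred at (0.5415,-0.265), and the brush head is over it with a lean of about 0.3 rad. Lowering.

>>> send_rows([
  [0, 0, 0, -0.025, 0],
  [0, 0, 0, -0.03, 0],
  [0, 0, 0, -0.03, 0],
  [0, 0, 0, -0.025, 0],
  [0, 0, 0, 0, 0],
])

```text
time: 11.3
tool_pos: [0.5465, -0.2282, 0.1578]
tool_rot: [-3.135, -0.002, 1.355]
contact_force: [-0.4, 0.4, -0.5]
opening: 0.0137
grip_force: 12.0
```

>>> send_rows([
  [0, 0, 0, -0.006, 0],
  [0, 0, 0, -0.004, 0],
  [0, 0, 0, -0.003, 0],
  [0, 0, 0, 0, 0],
], grip_force=5)

```text
time: 11.7
tool_pos: [0.5487, -0.2307, 0.1481]
tool_rot: [3.141, 0.0, 1.354]
contact_force: [0.1, 0.1, -0.2]
opening: 0.0136
grip_force: 5.0
```

>>> send_rows([
  [0, 0, 0, -0.003, 0],
  [0, 0, 0, -0.002, 0],
  [0, 0, 0, -0.002, 0],
  [0, 0, 0, 0, 0],
])

```text
time: 12.1
tool_pos: [0.5488, -0.2309, 0.1411]
tool_rot: [3.141, 0.0, 1.354]
contact_force: [-0.7, 0.4, 3.1]
opening: 0.014
grip_force: 5.0
```

>>> send_rows([
  [0, 0, 0, -0.002, 0],
  [0, 0, 0, -0.001, 0],
  [0, 0, 0, -0.001, 0],
  [0, 0, 0, 0, 0],
])

```text
time: 12.5
tool_pos: [0.5491, -0.2308, 0.1376]
tool_rot: [3.14, 0.0, 1.354]
contact_force: [-0.8, 1.5, 7.1]
opening: 0.014
grip_force: 5.0
```

>>> send_rows([
  [0, 0, 0, 0.001, 0],
  [0, 0.001, 0.005, -0.001, 0],
  [0, 0.001, 0.005, -0.002, 0],
  [0, 0.001, 0.005, -0.002, 0],
  [0, 0, 0, 0, 0],
], grip_force=4)

```text
time: 13.0
tool_pos: [0.5515, -0.215, 0.1321]
tool_rot: [-3.141, -0.0, 1.355]
contact_force: [0.7, -0.8, 0.7]
opening: 0.0138
grip_force: 4.0
```

>>> send_rows([
  [0.5, 0, 0, 0, 0],
  [0.5, 0, 0, 0, 0],
  [0.5, 0, 0, 0, 0],
  [0.5, 0, 0, 0, 0],
  [0.5, 0, 0, 0, 0],
])

```text
time: 13.5
tool_pos: [0.5516, -0.2159, 0.1327]
tool_rot: [3.142, -0.0, 1.354]
contact_force: [-0.2, -0.2, -0.3]
opening: 0.0452
grip_force: 0.0
```

>>> send_rows([
  [0.5, 0, 0, 0, 0],
  [0.5, 0, 0, 0, 0],
  [0.5, 0, 0, 0, 0],
  [0.5, 0, 0, 0, 0],
  [0.5, 0, 0, 0, 0],
])

```text
time: 14.0
tool_pos: [0.5516, -0.2158, 0.1328]
tool_rot: [3.141, 0.0, 1.354]
contact_force: [1.0, -0.1, -0.7]
opening: 0.046
grip_force: 0.0
```

Run:
```python
from h import *
np.set_printoptions(precision=3,suppress=True)
s,im,d=snap('wrist','w6.png');print(s['tool_pos'],s['tool_rot'],s['time'],s['opening'],s['grip_force'])
s,i2,d2=snap('scene','s6.png')
i2=i2[150:300,120:270]
cv2.imwrite('pics/m6.png',cv2.cvtColor(np.hstack([cv2.resize(im,(400,300)),cv2.resize(i2,(300,300),interpolation=2)]),cv2.COLOR_RGB2BGR))
vv,uu=np.mgrid[120:320,100:330];uv=np.c_[uu.ravel(),vv.ravel()]
P=w('scene',uv.astype(float),d=d2)
m=(abs(P[:,0]-.545)<.03)&(abs(P[:,1]+.25)<.08)&(P[:,2]>.07)&(P[:,2]<.25)
Q=P[m]
for lo in np.arange(.07,.25,.01):
    k=(Q[:,2]>=lo)&(Q[:,2]<lo+.01)
    if k.sum(): print(lo,k.sum(),Q[k].mean(0),Q[k].min(0),Q[k].max(0))
```

```text
[ 0.552 -0.216  0.133] [3.141 0.    1.354] 14.0 0.04601358779756386 0.0
0.07 72 [ 0.546 -0.266  0.075] [ 0.515 -0.294  0.07 ] [ 0.571 -0.237  0.08 ]
0.08 89 [ 0.547 -0.264  0.084] [ 0.515 -0.295  0.081] [ 0.572 -0.234  0.09 ]
0.09 16 [ 0.545 -0.253  0.094] [ 0.521 -0.296  0.09 ] [ 0.573 -0.242  0.099]
0.09999999999999999 13 [ 0.547 -0.241  0.104] [ 0.541 -0.244  0.1  ] [ 0.551 -0.235  0.108]
0.10999999999999999 16 [ 0.548 -0.236  0.115] [ 0.541 -0.241  0.111] [ 0.554 -0.229  0.12 ]
0.11999999999999998 11 [ 0.549 -0.233  0.125] [ 0.541 -0.237  0.122] [ 0.554 -0.224  0.13 ]
0.12999999999999998 20 [ 0.544 -0.226  0.134] [ 0.518 -0.234  0.13 ] [ 0.574 -0.216  0.139]
0.13999999999999996 11 [ 0.539 -0.224  0.144] [ 0.52  -0.229  0.14 ] [ 0.568 -0.217  0.149]
0.14999999999999997 12 [ 0.523 -0.215  0.156] [ 0.515 -0.223  0.152] [ 0.529 -0.202  0.159]
0.15999999999999998 7 [ 0.525 -0.213  0.165] [ 0.518 -0.221  0.162] [ 0.529 -0.206  0.168]
0.16999999999999996 3 [ 0.527 -0.211  0.173] [ 0.526 -0.212  0.171] [ 0.528 -0.21   0.175]
0.17999999999999994 11 [ 0.528 -0.214  0.185] [ 0.518 -0.219  0.18 ] [ 0.55  -0.203  0.189]
0.18999999999999995 17 [ 0.547 -0.205  0.195] [ 0.519 -0.224  0.191] [ 0.56  -0.192  0.198]
0.19999999999999996 10 [ 0.53  -0.238  0.207] [ 0.516 -0.257  0.204] [ 0.572 -0.223  0.209]
0.20999999999999994 55 [ 0.541 -0.242  0.216] [ 0.517 -0.258  0.212] [ 0.573 -0.228  0.22 ]
0.21999999999999992 26 [ 0.55  -0.238  0.223] [ 0.515 -0.256  0.22 ] [ 0.575 -0.2    0.227]
0.22999999999999993 47 [ 0.56  -0.225  0.237] [ 0.517 -0.243  0.231] [ 0.575 -0.195  0.24 ]
0.23999999999999994 100 [ 0.557 -0.228  0.244] [ 0.515 -0.248  0.24 ] [ 0.575 -0.193  0.25 ]
```

View pics/m6.png

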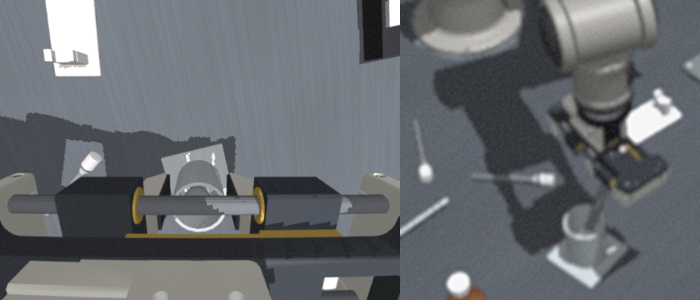

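>>> send_rows([
  [0.2, 0, 0, 0, 0],
  [0, 0, 0, 0, 0],
  [0, 0, 0, 0, 0],
  [0, 0, 0, 0, 0],
], grip_force=4)

```text
time: 14.5
tool_pos: [0.5516, -0.2158, 0.1327]
tool_rot: [3.142, -0.0, 1.354]
contact_force: [-0.4, 0.6, -0.4]
opening: 0.0185
grip_force: 0.0
```

>>> send_rows([
  [0, -0.001, -0.005, 0.003, 0],
  [0, -0.001, -0.005, 0.003, 0],
  [0, -0.001, -0.005, 0.003, 0],
  [0, 0, 0, 0.01, 0],
  [0, 0, 0, 0.02, 0],
])

```text
time: 15.0
tool_pos: [0.5478, -0.2308, 0.1713]
tool_rot: [-3.139, -0.001, 1.353]
contact_force: [-0.0, -0.0, -0.7]
opening: 0.014
grip_force: 4.0
```

>>> send_rows([
  [0, 0, 0, 0.03, 0],
  [0, 0, 0, 0.04, 0],
  [0, 0, 0, 0.03, 0],
  [0, 0, 0, 0.01, 0],
  [0, 0, 0, 0, 0],
], grip_force=12)

```text
time: 15.5
tool_pos: [0.549, -0.231, 0.2833]
tool_rot: [3.138, 0.001, 1.354]
contact_force: [0.2, -0.6, -1.0]
opening: 0.0137
grip_force: 12.0
```

```bash
cat >> h.py <<'E'
def brush(cx,cy,lo=.1,hi=.25,fn=None,rx=.04,ry=.06):
    s,i2,d2=snap('scene',fn)
    vv,uu=np.mgrid[60:340,60:450];uv=np.c_[uu.ravel(),vv.ravel()]
    P=w('scene',uv.astype(float),d=d2)
    Q=P[(abs(P[:,0]-cx)<rx)&(abs(P[:,1]-cy)<ry)&(P[:,2]>lo)&(P[:,2]<hi)]
    print(s['time'],s['tool_pos'],s['tool_rot'][2],s['contact_force'],s['opening'])
    for l in np.arange(lo,hi,.015):
        k=(Q[:,2]>=l)&(Q[:,2]<l+.015)
        if k.sum(): print(round(l,3),k.sum(),Q[k].mean(0),Q[k].min(0),Q[k].max(0))
E
python3 - <<'E'
from h import *
np.set_printoptions(precision=3,suppress=True)
brush(.545,-.25,.09,.25)
E
```

```text
15.5 [ 0.549 -0.231  0.283] 1.3537106651923372 [ 0.22  -0.589 -0.969] 0.013686796614687977
0.09 1 [ 0.532 -0.292  0.09 ] [ 0.532 -0.292  0.09 ] [ 0.532 -0.292  0.09 ]
0.15 17 [ 0.542 -0.283  0.161] [ 0.53  -0.288  0.158] [ 0.553 -0.271  0.165]
0.165 43 [ 0.544 -0.279  0.171] [ 0.527 -0.286  0.165] [ 0.553 -0.266  0.179]
0.18 50 [ 0.544 -0.274  0.187] [ 0.528 -0.283  0.18 ] [ 0.554 -0.257  0.195]
0.195 40 [ 0.543 -0.268  0.202] [ 0.529 -0.278  0.195] [ 0.553 -0.258  0.21 ]
0.21 24 [ 0.545 -0.26   0.218] [ 0.537 -0.267  0.213] [ 0.55  -0.253  0.225]
0.225 22 [ 0.545 -0.255  0.233] [ 0.537 -0.261  0.226] [ 0.55  -0.248  0.239]
0.24 16 [ 0.547 -0.251  0.246] [ 0.539 -0.256  0.24 ] [ 0.553 -0.24   0.25 ]
```

>>> send_rows([
  [0, 0, 0, 0, 0],
  [0, 0, 0, 0, 0],
  [0, 0, 0, 0, 0],
  [0, -0.002, 0.02, 0, 0],
  [0, -0.003, 0.035, 0, 0],
], grip_force=3)

```text
time: 16.05
tool_pos: [0.5433, -0.176, 0.2807]
tool_rot: [-3.14, -0.0, 1.351]
contact_force: [0.0, 0.9, -0.9]
opening: 0.0142
grip_force: 3.0
```

>>> send_rows([
  [0, -0.0035, 0.04, 0, 0],
  [0, -0.0035, 0.04, 0, 0],
  [0, -0.0035, 0.04, 0, 0],
  [0, -0.0035, 0.04, 0, 0],
  [0, -0.0035, 0.04, 0, 0],
], grip_force=12)

```text
time: 16.55
tool_pos: [0.5251, 0.0267, 0.2816]
tool_rot: [-3.141, -0.0, 1.354]
contact_force: [0.6, 0.5, -1.0]
opening: 0.0139
grip_force: 12.0
```

>>> send_rows([
  [0, -0.0035, 0.04, 0, 0],
  [0, -0.0035, 0.04, 0, 0],
  [0, -0.0035, 0.04, 0, 0],
  [0, -0.0035, 0.04, 0, 0],
  [0, -0.0035, 0.035, 0, 0],
])

```text
time: 17.05
tool_pos: [0.5073, 0.2219, 0.2816]
tool_rot: [-3.141, -0.0, 1.355]
contact_force: [1.1, 1.0, 0.2]
opening: 0.0138
grip_force: 12.0
```

>>> send_rows([
  [0, -0.002, 0.019, 0, 0],
  [0, 0, 0, 0, 0],
  [0, 0, 0, 0, 0],
])

```text
time: 17.35
tool_pos: [0.5059, 0.2385, 0.2815]
tool_rot: [-3.141, 0.001, 1.355]
contact_force: [-0.0, 0.2, -0.3]
opening: 0.0138
grip_force: 12.0
```

Run:
```python
from h import *
np.set_printoptions(precision=3,suppress=True)
brush(.505,.21,.05,.25,'s7.png')
z=np.load('pics/s7.png.npz')
cv2.imwrite('pics/m7.png',cv2.cvtColor(cv2.resize(z['im'][70:220,220:370],(600,600),interpolation=2),cv2.COLOR_RGB2BGR))
```

```text
17.35 [0.506 0.239 0.281] 1.3551610933139993 [-0.039  0.171 -0.254] 0.013765727874652462
0.05 85 [0.503 0.199 0.058] [0.467 0.168 0.05 ] [0.532 0.24  0.065]
0.065 101 [0.499 0.2   0.072] [0.466 0.168 0.065] [0.533 0.238 0.08 ]
0.08 114 [0.499 0.204 0.087] [0.466 0.168 0.08 ] [0.533 0.244 0.095]
0.095 99 [0.499 0.203 0.1  ] [0.466 0.167 0.095] [0.534 0.24  0.108]
0.155 29 [0.498 0.188 0.164] [0.48  0.18  0.157] [0.508 0.198 0.17 ]
0.17 35 [0.498 0.192 0.178] [0.485 0.183 0.17 ] [0.509 0.213 0.184]
0.185 32 [0.499 0.197 0.192] [0.485 0.186 0.185] [0.509 0.209 0.2  ]
0.2 27 [0.499 0.204 0.207] [0.49  0.194 0.2  ] [0.506 0.215 0.214]
0.215 17 [0.5   0.211 0.223] [0.491 0.206 0.216] [0.507 0.22  0.23 ]
0.23 19 [0.502 0.214 0.239] [0.494 0.206 0.231] [0.508 0.225 0.245]
0.245 5 [0.503 0.219 0.248] [0.497 0.214 0.246] [0.507 0.223 0.25 ]
```

View pics/m7.png

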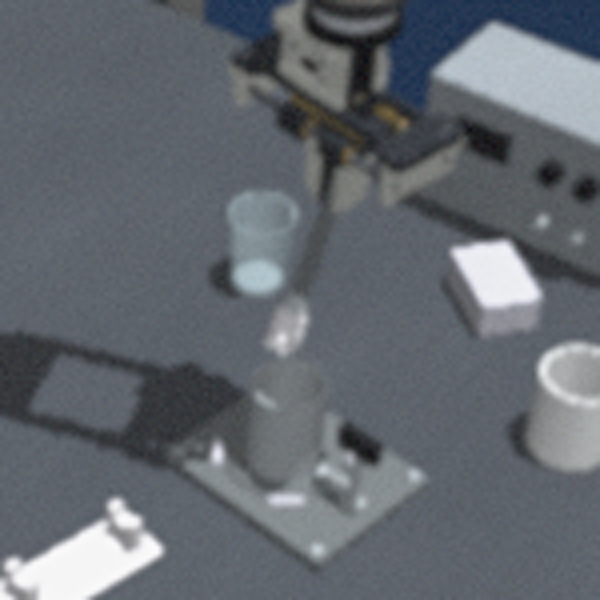

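The brush hangs over the cup, which is centred at (0.500,0.2035) with the latch over its foot. I estimate the tip at (0.495,0.184). I'll shift it and then lower.

>>> send_rows([
  [0, 0.003, 0.009, 0, 0],
  [0, 0, 0, 0, 0],
  [0, 0, 0, -0.02, 0],
  [0, 0, 0, -0.02, 0],
  [0, 0, 0, 0, 0],
])

```text
time: 17.9
tool_pos: [0.5085, 0.2463, 0.2391]
tool_rot: [-3.137, 0.003, 1.353]
contact_force: [-0.2, -0.4, -0.9]
opening: 0.0138
grip_force: 12.0
```

>>> send_rows([
  [0, 0, 0, -0.015, 0],
  [0, 0, 0, -0.015, 0],
  [0, 0, 0, -0.015, 0],
  [0, 0, 0, -0.01, 0],
  [0, 0, 0, 0, 0],
])

```text
time: 18.4
tool_pos: [0.5093, 0.2469, 0.1861]
tool_rot: [-3.14, 0.001, 1.353]
contact_force: [-0.7, -0.1, -0.3]
opening: 0.0136
grip_force: 12.0
```

>>> send_rows([
  [0, 0, 0, -0.003, 0],
  [0, 0, 0, -0.003, 0],
  [0, 0, 0, -0.002, 0],
  [0, 0, 0, 0, 0],
])

```text
time: 18.8
tool_pos: [0.5096, 0.2472, 0.1788]
tool_rot: [3.141, 0.0, 1.354]
contact_force: [-0.2, -0.1, -1.0]
opening: 0.0137
grip_force: 12.0
```

>>> send_rows([
  [0, 0, 0, -0.003, 0],
  [0, 0, 0, -0.002, 0],
  [0, 0, 0, 0, 0],
])

```text
time: 19.1
tool_pos: [0.5094, 0.2472, 0.1734]
tool_rot: [-3.141, 0.0, 1.354]
contact_force: [0.4, -0.5, -0.3]
opening: 0.0132
grip_force: 12.0
```

>>> send_rows([
  [0, 0, 0, -0.002, 0],
  [0, 0, 0, -0.002, 0],
  [0, 0, 0, 0, 0],
])

```text
time: 19.4
tool_pos: [0.5094, 0.2472, 0.1694]
tool_rot: [-3.141, 0.0, 1.354]
contact_force: [0.6, 0.1, -0.5]
opening: 0.0138
grip_force: 12.0
```

>>> send_rows([
  [0, 0, 0, -0.002, 0],
  [0, 0, 0, -0.002, 0],
  [0, 0, 0, 0, 0],
])

```text
time: 19.7
tool_pos: [0.5094, 0.2472, 0.1654]
tool_rot: [-3.141, 0.0, 1.354]
contact_force: [1.1, -0.4, 0.1]
opening: 0.0136
grip_force: 12.0
```

>>> send_rows([
  [0, 0, 0, -0.002, 0],
  [0, 0, 0, -0.001, 0],
  [0, 0, 0, 0, 0],
])

```text
time: 20.0
tool_pos: [0.5098, 0.2473, 0.1631]
tool_rot: [3.141, -0.0, 1.354]
contact_force: [-1.0, 0.6, 3.6]
opening: 0.0137
grip_force: 12.0
```

>>> send_rows([
  [0, 0, 0, -0.002, 0],
  [0, 0, 0, -0.001, 0],
  [0, 0, 0, 0, 0],
])

```text
time: 20.3
tool_pos: [0.5102, 0.2477, 0.1608]
tool_rot: [3.14, -0.002, 1.354]
contact_force: [-0.7, 1.7, 7.8]
opening: 0.0133
grip_force: 12.0
```

Contact at TCP z of about 0.1645, pressing about 8 N. Drawing up 55 mm from contact.

>>> send_rows([
  [0, 0, 0, 0, 0],
  [0, 0, 0, 0.01, 0],
  [0, 0, 0, 0.02, 0],
  [0, 0, 0, 0.02, 0],
  [0, 0, 0, 0.008, 0],
])

```text
time: 20.8
tool_pos: [0.5102, 0.2474, 0.2196]
tool_rot: [3.139, -0.001, 1.354]
contact_force: [-0.0, 0.7, -1.4]
opening: 0.0136
grip_force: 12.0
```

>>> send_rows([
  [0, 0, 0, 0, 0],
  [0, 0, 0, 0, 0],
  [0, 0, 0, 0, 0],
])

```text
time: 21.1
tool_pos: [0.509, 0.2471, 0.2165]
tool_rot: [-3.14, 0.001, 1.354]
contact_force: [0.1, 0.1, -0.6]
opening: 0.0137
grip_force: 12.0
```

Run:
```python
from h import *
np.set_printoptions(precision=3,suppress=True)
brush(.505,.21,.095,.25)
```

```text
21.1 [0.509 0.247 0.217] 1.3538140563432477 [ 0.096  0.086 -0.615] 0.013694072077538344
0.095 105 [0.502 0.197 0.101] [0.466 0.17  0.095] [0.534 0.238 0.11 ]
0.11 37 [0.5   0.201 0.119] [0.471 0.191 0.111] [0.511 0.214 0.125]
0.125 22 [0.502 0.207 0.132] [0.491 0.2   0.125] [0.51  0.213 0.14 ]
0.14 19 [0.503 0.215 0.146] [0.496 0.206 0.141] [0.508 0.225 0.153]
0.155 14 [0.504 0.219 0.161] [0.498 0.212 0.156] [0.509 0.228 0.17 ]
0.17 21 [0.505 0.224 0.177] [0.495 0.216 0.17 ] [0.511 0.236 0.184]
0.185 17 [0.505 0.231 0.193] [0.497 0.226 0.185] [0.513 0.238 0.2  ]
0.2 18 [0.507 0.235 0.207] [0.498 0.229 0.2  ] [0.514 0.244 0.215]
0.215 28 [0.503 0.239 0.224] [0.484 0.233 0.218] [0.519 0.244 0.229]
0.23 55 [0.51  0.24  0.238] [0.483 0.229 0.23 ] [0.534 0.253 0.244]
0.245 13 [0.509 0.238 0.248] [0.482 0.231 0.245] [0.534 0.248 0.25 ]
```

>>> send_rows([
  [0, 0, 0, -0.015, 0],
  [0, 0, 0, -0.015, 0],
  [0, 0, 0, -0.012, 0],
  [0, 0, 0, -0.008, 0],
  [0, 0, 0, 0, 0],
])

```text
time: 21.65
tool_pos: [0.5089, 0.247, 0.1663]
tool_rot: [-3.139, 0.001, 1.354]
contact_force: [0.3, -0.1, 0.2]
opening: 0.0135
grip_force: 12.0
```

>>> send_rows([
  [0, 0, 0, -0.002, 0],
  [0, 0, 0, -0.001, 0],
  [0, 0, 0, 0, 0],
])

```text
time: 21.95
tool_pos: [0.5098, 0.2473, 0.1651]
tool_rot: [3.141, -0.0, 1.354]
contact_force: [-0.2, -0.2, -0.2]
opening: 0.0142
grip_force: 12.0
```

>>> send_rows([
  [0, 0, 0, -0.002, 0],
  [0, 0, 0, -0.001, 0],
  [0, 0, 0, 0, 0],
])

```text
time: 22.25
tool_pos: [0.51, 0.2474, 0.1624]
tool_rot: [3.14, -0.001, 1.354]
contact_force: [-0.3, 0.4, 3.9]
opening: 0.0139
grip_force: 12.0
```

>>> send_rows([
  [0, 0, 0, -0.002, 0],
  [0, 0, 0, 0, 0],
  [0, 0, 0, 0, 0],
])

```text
time: 22.55
tool_pos: [0.5102, 0.2476, 0.1609]
tool_rot: [3.139, -0.001, 1.354]
contact_force: [-0.9, 1.5, 7.5]
opening: 0.0133
grip_force: 12.0
```

>>> send_rows([
  [0, 0, 0, 0.01, 0],
  [0, 0, 0, 0.02, 0],
  [0, 0, 0, 0.02, 0],
  [0, 0, 0, 0.006, 0],
  [0, 0, 0, 0, 0],
])

```text
time: 23.05
tool_pos: [0.5098, 0.2473, 0.2164]
tool_rot: [3.14, -0.001, 1.354]
contact_force: [0.0, 1.5, -1.0]
opening: 0.0141
grip_force: 12.0
```

>>> send_rows([
  [0, 0, 0, 0, 0],
  [0, 0, 0, 0, 0],
  [0, 0, 0, 0, 0],
])

```text
time: 23.35
tool_pos: [0.5092, 0.2471, 0.2148]
tool_rot: [-3.14, 0.001, 1.354]
contact_force: [-0.3, -0.8, -0.4]
opening: 0.0137
grip_force: 12.0
```

>>> send_rows([
  [0, 0, 0, 0.02, 0],
  [0, 0, 0, 0.03, 0],
  [0, 0, 0, 0.018, 0],
  [0, 0, 0, 0, 0],
  [0, 0.002, -0.02, 0, 0],
])

```text
time: 23.85
tool_pos: [0.5112, 0.2285, 0.2828]
tool_rot: [-3.141, -0.0, 1.356]
contact_force: [0.5, -0.5, -1.0]
opening: 0.0135
grip_force: 12.0
```

>>> send_rows([
  [0, 0.0035, -0.04, 0, 0],
  [0, 0.0035, -0.04, 0, 0],
  [0, 0.0035, -0.04, 0, 0],
  [0, 0.0035, -0.04, 0, 0],
  [0, 0.0035, -0.04, 0, 0],
])

```text
time: 24.35
tool_pos: [0.5284, 0.0257, 0.282]
tool_rot: [-3.139, 0.0, 1.354]
contact_force: [0.5, -0.6, -0.3]
opening: 0.0136
grip_force: 12.0
```

>>> send_rows([
  [0, 0.004, -0.04, 0, 0],
  [0, 0.004, -0.04, 0, 0],
  [0, 0.004, -0.04, 0, 0],
  [0, 0.004, -0.04, 0, 0],
  [0, 0.004, -0.04, 0, 0],
])

```text
time: 24.85
tool_pos: [0.5485, -0.1742, 0.2819]
tool_rot: [-3.139, -0.001, 1.354]
contact_force: [0.4, 0.0, -0.3]
opening: 0.0135
grip_force: 12.0
```

>>> send_rows([
  [0, 0.002, -0.03, 0, 0],
  [0, 0.001, -0.016, 0, 0],
  [0, 0, 0, 0, 0],
  [0, 0, 0, 0, 0],
])

```text
time: 25.25
tool_pos: [0.5519, -0.2178, 0.2829]
tool_rot: [-3.14, -0.001, 1.354]
contact_force: [-0.5, 0.5, -0.2]
opening: 0.0135
grip_force: 12.0
```

Run:
```python
from h import *
np.set_printoptions(precision=3,suppress=True)
brush(.545,-.25,.075,.25,'s8.png')
```

```text
25.25 [ 0.552 -0.218  0.283] 1.3539573768386337 [-0.546  0.527 -0.177] 0.013479368579451752
0.075 138 [ 0.542 -0.263  0.083] [ 0.509 -0.297  0.075] [ 0.572 -0.233  0.09 ]
0.15 22 [ 0.545 -0.269  0.161] [ 0.526 -0.277  0.152] [ 0.554 -0.255  0.165]
0.165 37 [ 0.546 -0.267  0.173] [ 0.528 -0.275  0.165] [ 0.556 -0.254  0.18 ]
0.18 52 [ 0.545 -0.261  0.187] [ 0.528 -0.273  0.18 ] [ 0.555 -0.246  0.195]
0.195 38 [ 0.547 -0.255  0.202] [ 0.535 -0.263  0.196] [ 0.554 -0.245  0.21 ]
0.21 23 [ 0.547 -0.248  0.217] [ 0.539 -0.253  0.211] [ 0.552 -0.242  0.224]
0.225 22 [ 0.549 -0.243  0.233] [ 0.541 -0.248  0.225] [ 0.554 -0.235  0.24 ]
0.24 16 [ 0.549 -0.238  0.245] [ 0.544 -0.243  0.24 ] [ 0.553 -0.231  0.25 ]
```

>>> send_rows([
  [0, 0, 0, -0.03, 0],
  [0, 0, 0, -0.035, 0],
  [0, 0, 0, -0.035, 0],
  [0, 0, 0, -0.025, 0],
  [0, 0, 0, -0.01, 0],
])

```text
time: 25.8
tool_pos: [0.5511, -0.2168, 0.1466]
tool_rot: [-3.138, -0.001, 1.356]
contact_force: [-0.3, -0.8, 1.8]
opening: 0.0135
grip_force: 12.0
```

>>> send_rows([
  [0, 0, 0, 0, 0],
  [0, 0, 0, -0.003, 0],
  [0, 0, 0, -0.003, 0],
  [0, 0, 0, 0, 0],
], grip_force=5)

```text
time: 26.2
tool_pos: [0.5525, -0.2188, 0.1434]
tool_rot: [3.14, 0.0, 1.354]
contact_force: [0.4, -0.5, -0.4]
opening: 0.0137
grip_force: 5.0
```

>>> send_rows([
  [0, 0, 0, -0.002, 0],
  [0, 0, 0, -0.001, 0],
  [0, 0, 0, 0, 0],
])

```text
time: 26.5
tool_pos: [0.5522, -0.219, 0.1399]
tool_rot: [3.141, 0.0, 1.354]
contact_force: [0.2, -0.9, -0.2]
opening: 0.0139
grip_force: 5.0
```

>>> send_rows([
  [0, 0, 0, -0.002, 0],
  [0, 0, 0, -0.002, 0],
  [0, 0, 0, 0, 0],
])

```text
time: 26.8
tool_pos: [0.552, -0.2188, 0.1353]
tool_rot: [-3.141, -0.0, 1.354]
contact_force: [-0.3, -1.1, -0.9]
opening: 0.0139
grip_force: 5.0
```

>>> send_rows([
  [0, 0, 0, -0.002, 0],
  [0, 0, 0, -0.001, 0],
  [0, 0, 0, 0, 0],
])

```text
time: 27.1
tool_pos: [0.5523, -0.2188, 0.1331]
tool_rot: [3.141, 0.0, 1.354]
contact_force: [0.4, 0.1, 3.6]
opening: 0.0139
grip_force: 5.0
```

>>> send_rows([
  [0, 0.001, 0.004, 0, 0],
  [0, 0, 0, 0, 0],
  [0.5, 0, 0, 0, 0],
  [0.5, 0, 0, 0, 0],
  [0.5, 0, 0, 0, 0],
])

```text
time: 27.6
tool_pos: [0.553, -0.2143, 0.1324]
tool_rot: [-3.141, -0.001, 1.354]
contact_force: [-0.0, -0.8, -0.8]
opening: 0.0331
grip_force: 0.0
```

>>> send_rows([
  [0.5, 0, 0, 0, 0],
  [0.5, 0, 0, 0, 0],
  [0.5, 0, 0, 0.01, 0],
  [0.5, 0, 0, 0.03, 0],
  [0.5, 0, 0, 0.04, 0],
])

```text
time: 28.1
tool_pos: [0.5522, -0.2143, 0.2126]
tool_rot: [-3.138, -0.001, 1.354]
contact_force: [0.4, -0.0, -0.2]
opening: 0.0459
grip_force: 0.0
```

>>> send_rows([
  [0.5, 0, 0, 0.04, 0],
  [0.5, 0, 0.01, 0.03, 0],
  [0.5, -0.02, 0.04, 0, 0],
  [0.5, -0.02, 0.04, 0, 0],
  [0.5, 0, 0, 0, 0],
])

```text
time: 28.6
tool_pos: [0.511, -0.1208, 0.2843]
tool_rot: [-3.142, -0.001, 1.357]
contact_force: [0.3, -0.7, 0.4]
opening: 0.0457
grip_force: 0.0
```

Run:
```python
from h import *
np.set_printoptions(precision=3,suppress=True)
brush(.545,-.24,.075,.23,'s9.png')
z=np.load('pics/s9.png.npz')['im']
t=snap('top')[1]
a=np.hstack([cv2.resize(z[150:300,120:270],(400,400),interpolation=2),cv2.resize(t[150:225,180:255],(400,400),interpolation=2)])
cv2.imwrite('pics/m9.png',cv2.cvtColor(a,cv2.COLOR_RGB2BGR))
```

```text
28.6 [ 0.511 -0.121  0.284] 1.3571462430069516 [ 0.348 -0.654  0.423] 0.04566833989875716
0.075 148 [ 0.542 -0.265  0.083] [ 0.508 -0.295  0.075] [ 0.574 -0.236  0.09 ]
0.09 22 [ 0.546 -0.247  0.097] [ 0.513 -0.271  0.09 ] [ 0.553 -0.238  0.105]
0.105 23 [ 0.549 -0.238  0.112] [ 0.541 -0.243  0.105] [ 0.554 -0.229  0.119]
0.12 20 [ 0.551 -0.231  0.127] [ 0.545 -0.236  0.121] [ 0.556 -0.222  0.135]
0.135 23 [ 0.552 -0.223  0.142] [ 0.543 -0.23   0.135] [ 0.557 -0.214  0.15 ]
0.15 24 [ 0.553 -0.218  0.158] [ 0.544 -0.227  0.15 ] [ 0.558 -0.209  0.165]
0.165 21 [ 0.555 -0.211  0.173] [ 0.548 -0.217  0.168] [ 0.561 -0.206  0.179]
0.18 27 [ 0.556 -0.202  0.188] [ 0.549 -0.211  0.18 ] [ 0.562 -0.191  0.195]
0.195 8 [ 0.557 -0.201  0.197] [ 0.553 -0.205  0.195] [ 0.561 -0.197  0.198]
```

View pics/m9.png

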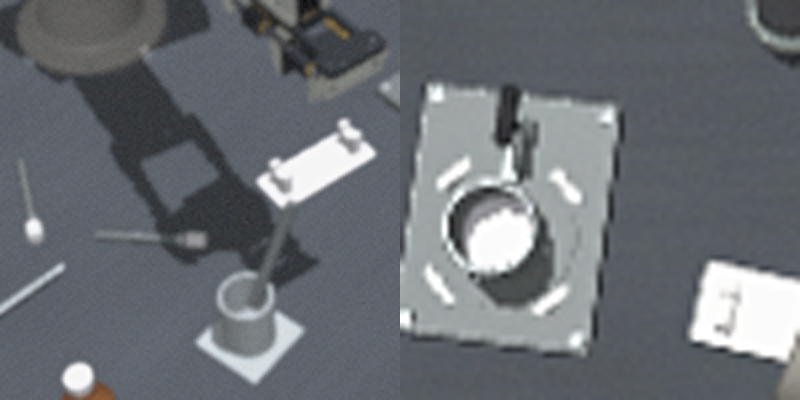

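The left half shows the brush standing in the pot with its handle leaning from (245,300) to (290,205). The right half shows the cup seated and the latch bar and nose pointing at it, so I'm handing in.

```bash
python3 -c "
from cell import hand_in
print(hand_in())"
```

```text
the job is handed in; nothing more can be done
None
```

I handed the job in at about 29 s and got no verdict back: the latch is round over the cup's foot, the cup was pressed twice at about 8 N with a draw-up after each, and the brush stands let go in the pot.

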